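# Snap the key tag onto the sprung bench hook

## Robot

A 7-joint arm with a two-finger parallel gripper is mounted at the origin on a cart in front of the work surface, level with it; the furniture and walls round the work are solid. World frame = base frame: x ahead of the robot, y to its left, z up, the work surface at z = 0. Lengths are in mm, angles in rad, forces in N, time in s.
With the tool pointing down it reaches from about 400 to 875 mm from the base axis. Payload 4.4 kg.
Tool frame: the origin (TCP) lies at the very end of the fingers, on their centre line; the grasp point (between the pads) lies 19 mm behind it; z points along the fingers, y is the line along which they close (so a half turn about z gives the same grasp; the last joint's range is limited). The gripper opens to 85 mm and grips with 20 to 120 N. Pads are 22 mm wide; open, the fingers measure 114 mm over their backs; the gripper's body (76 mm by 85 mm) begins 54 mm behind the grasp point. The pads swing forward as they close: fully open they stand 13 mm farther back than shut.
Start: joints at [1.134, 0.628, 0.038, 1.517, -0.027, 0.996, -0.02], TCP at [235.563, -605.828, 231.313] pointing down, gripper open.
Joint ranges: [-3.06, 3.06], [-0.37, 2.12], [-1.25, 1.32], [0.18, 2.47], [-1.1, 4.24], [0.23, 1.98], [-2.94, 2.94]. Speed limits (rad/s): [2.57, 2.57, 3.14, 3.14, 3.14, 3.14, 3.14].

## Interface

Orientations are given as [roll, pitch, yaw] about the fixed x, y, z axes, in that order (R = Rz(yaw) Ry(pitch) Rx(roll)).
In Python, from cell import monitor, viewer, workorder gives the robot as it stands.
- The arm moves only by the tool arm_command, never from a script. Its argument "series" is one flat list of numbers, 5 for each row, row after row: the opening in per cent of the stroke, from 0 (shut) to 100 (fully open), then the shift along the tool's x, y, z in cm, then the turn about the tool's z in degrees. In form: [claw, x, y, z, roll, claw, x, y, z, roll, ...]. A call has exactly 5 rows; each row is the pose to reach, as a shift and turn from the pose commanded when the call began, along the tool's axes at that moment; what a row does not reach only later rows make up. A row lasts 1/12 s, in which the tool goes at most 41.7 mm and 7.16 degrees, less where a joint would pass 70% of its speed; a pose out of reach is approached as far as the arm can. A call with a gripper value outside its range is refused whole. The fingers move at their own pace and stop on an object; the grip force is fixed at half the most. Time passes only in rows, so rows that repeat a pose let the fingers close, or fill a call up. It gives the time, the measured TCP pose, the force, the opening and the grip force at its end, in the units of the state.
- monitor.read_state(): the state, without advancing time (a new reading comes with each control period).
- viewer.get_image(name): name is "scene" or "side" or "wrist"; returns (picture, depth): 480x640x3 uint8, red, green, blue; 480x640 float32, mm along the optical axis (not along the pixel's ray), 0 where there is no reading.
- viewer.camera_model(name): a dict with "mtx" (3x3 intrinsics, pixels), "dist_coeffs" ([k1, k2, p1, p2, k3] as OpenCV has them; the pictures are not rectified), "R" (3x3) and "t" (3): a world point X has camera coordinates R X + t. Camera axes: x right, y down, z forward; pixel columns grow to the right and rows downward; lengths in mm; the calibration is good to about 2 mm. A picture is of the moment at which its call begins: read the wrist's pose just before it. camera_model takes no time and is no camera call; for the wrist camera it gives the pose at the moment of the call.
- workorder.finish_job(): hands the job in; it is judged then, once.
The state is a dict: "clock": time; "qpos": joint angles; "qd": joint speeds; "tau": joint torques, N m; "eef_pos": TCP position; "tool_rot": TCP orientation; "force": force on the tool from outside, world axes, zero at the start; "torque": the same for the moment, N m; "width": finger opening in mm; "gripper_force": force on a finger pad.
Only numpy, scipy, OpenCV 4.12 (cv2) and the standard library are available. Lean on these libraries where they do the work, as an engineer would, in place of code of your own. Each camera call takes 0.05 s, during which the arm holds its last target. There are 200 camera calls.

## Task

Pick up the key tag of the laser marker, press its ring down through the sprung gate of the snap hook so that the gate opens inward and snaps shut again above the ring, and then tug the ring gently upward against the shut gate to prove that it holds. Then let go, so that the tag hangs free on the snap hook; be gentle with the hook throughout and leave everything else on the desk where it is.

Things in the scene. Friction and masses are not known exactly. Their poses are not given: they have to be found in the camera images.
- key_tag: Loose key tag, lying flat, about 70 g. Black grip block 50 x 24 x 28 mm (its x, y, z); in front (+x) a rigid steel ring flat in the tag's xy plane: 8 mm round bar, 33 mm inside diameter, centre at x = +47 mm, z = 8 mm; a key blade behind, to x = -46 mm. Origin: centre of the block's underside. Grip across the 24 mm width, hard (about 100 N): loads on the ring tip it in the fingers.
- ring_front (a point): Centre line of the ring's bar at its far end: x = +67 mm, z = 8 mm in the tag's frame. This piece of bar must go down between the hook's tip and back leg, through the gate; the hook's tip then stands up inside the ring. The tag swings down to hang when let go.
- snap_stand: Fixed stand with the snap hook (the one with a gate); it and a look-alike swap places. Base 90 x 80 x 10 mm, post 34 mm wide, front face at x = +40 mm, top at z = 250 mm. Origin: on the desk under the middle of the hook's opening; -x is the side of the hook's free tip (about toward the robot), +x the post. Must not be loaded above 15 N by anything; pressing the ring through takes 5 to 10 N.
- hook_mid (a point): Nominal middle of the shut gate, fixed on the stand at its z = 190 mm; axes as the stand. The real hook, clamped in a slot, sits up to 15 mm higher or lower as a whole, which no pose shows: feel for it. From the gate's real line: hook's inner bottom 38 mm below, tip's end 14 mm above. Below the hook is free air. A proper proof tug is 6 to 12 N.
- hook_tip (a point): Nominal end of the hook's tip (same unknown height shift). The hook is a J of 9 mm round steel in the stand's xz plane, open upward: tip leg centred at x = -17.5 mm, back leg at x = +17.5 mm; above the gate a nose on the tip narrows the opening to x = -11 to +13 mm.
- gate (a joint): Sprung gate, 5 mm thick, hinged on the back leg (stand x = +13 mm), reaching level to the tip. 0 = shut; grows as it swings down inward, stop 1.35 rad; never opens upward. Spring 0.09 N m shut, 0.21 N m open. The bar gets past its free end only at stand x = -6 to -1 mm (-3 is good); it snaps shut above the bar when the bar's centre is some 22 to 28 mm below the gate's line.
- plain_stand: The other fixed stand, of the same build and axes but with a plain open hook without gate or nose. Not to be used.
- steel_ring: Loose bystander: ground steel ring 46 mm across, 12 mm high, on the desk. Origin: centre of its underside.
- alu_puck: Loose bystander: aluminium puck, 36 mm across, 22 mm high. Origin: centre of its underside.
- screwdriver_2: Loose bystander: small screwdriver with a yellow handle, 150 mm long (along its y). Origin: underside, mid-length.
- brass_bush: Loose bystander: stepped brass bush, 31 mm across, 29 mm high. Origin: centre of its underside.
- v_block: Loose bystander: steel V-block 50 x 44 x 24 mm. Origin: centre of its underside.
There are look-alikes about, which are no part of the job. Leave any red look-alike of the snap_stand alone.

How it is judged:
By the outcome, as a careful person would: the job done as asked, in the order asked, and still so for the second after the job is handed in, with the robot touching nothing.
It also fails if it takes over 54 s, if anything falls off the work surface, if the arm or the gripper's body presses on something with over 40 N, if the wrist force passes 120 N, or if a joint passes its speed limit or range.

## Working session

There is one attempt and no reset: what is moved stays moved. The work goes in short steps, Python scripts to look and compute and a tool call to move; the robot and the scene stay as the last step left them, time stands still between calls to the robot, and variables do not carry over. Pictures are saved under pics/ and viewed, at most 10 in all, crops included, and the job is handed in when it is done.

Besides the shell and the picture viewer there is one more tool, called as name(argument=value, ...), one argument or row to a line, values as JSON. arm_command: Moves the arm, as the interface text tells. Its arguments: {"type":"object","properties":{"series":{"type":"array","items":{"type":"number"}}},"required":["series"]}

```bash
ls; mkdir -p pics; cat > h.py <<'E'
from cell import monitor, viewer, workorder
import numpy as np, cv2
def shot(name,fn=None):
    m=viewer.camera_model(name); p,d=viewer.get_image(name)
    if fn: cv2.imwrite('pics/'+fn,p[...,::-1])
    return p,d,m
def cast(m,uv,z):
    K=np.array(m['mtx']);D=np.array(m['dist_coeffs']);R=np.array(m['R']);t=np.array(m['t'])
    q=cv2.undistortPoints(np.array(uv,float).reshape(-1,1,2),K,D).reshape(-1,2)
    r=np.c_[q,np.ones(len(q))]@R; c=-R.T@t
    return c+r*((z-c[2])/r[:,2])[:,None]
def cloud(m,d):
    K=np.array(m['mtx']);D=np.array(m['dist_coeffs']);R=np.array(m['R']);t=np.array(m['t'])
    v,u=np.mgrid[:480,:640]
    q=cv2.undistortPoints(np.c_[u.ravel(),v.ravel()].astype(float).reshape(-1,1,2),K,D).reshape(-1,2)
    return ((np.c_[q,np.ones(len(q))]*d.reshape(-1,1)-t)@R).reshape(480,640,3)
E
python3 - <<'E'
from h import *
for n in('scene','side','wrist'):
    p,d,m=shot(n,n+'0.png'); np.savez('pics/'+n+'0.npz',p=p,d=d,**{k:np.array(v) for k,v in m.items()})
    print(n,-np.array(m['R']).T@m['t'],np.array(m['R'])[2])
a=cv2.imread('pics/scene0.png');b=cv2.imread('pics/side0.png')
s=monitor.read_state();print({k:np.round(v,3) for k,v in s.items()})
E
```

```text
pics
scene [-194.22611843  808.58737159  627.10587082] [ 0.59099559 -0.70339611 -0.39491533]
side [ 279.44549432 -689.70234382  777.05796712] [ 0.27423182  0.68097859 -0.67901773]
wrist [ 301.71475804 -579.20210704  373.47763187] [-0.2608808  -0.09910466 -0.96027052]
{'clock': np.float64(0.15), 'qpos': array([ 1.134,  0.629,  0.038,  1.518, -0.027,  0.996, -0.02 ]), 'qd': array([-0.   , -0.002,  0.003, -0.003, -0.   , -0.   , -0.001]), 'tau': array([ 0.0000e+00, -5.6381e+01,  1.2270e+00, -1.9365e+01,  1.1000e-02,
        7.0000e-03, -0.0000e+00]), 'eef_pos': array([ 235.4  , -605.362,  230.597]), 'tool_rot': array([-3.14 ,  0.   ,  0.371]), 'force': array([ 0.5  , -0.062,  0.365]), 'torque': array([ 0.018, -0.011,  0.059]), 'gripper_force': np.float64(0.0), 'width': np.float64(85.488)}
```

View pics/scene0.png

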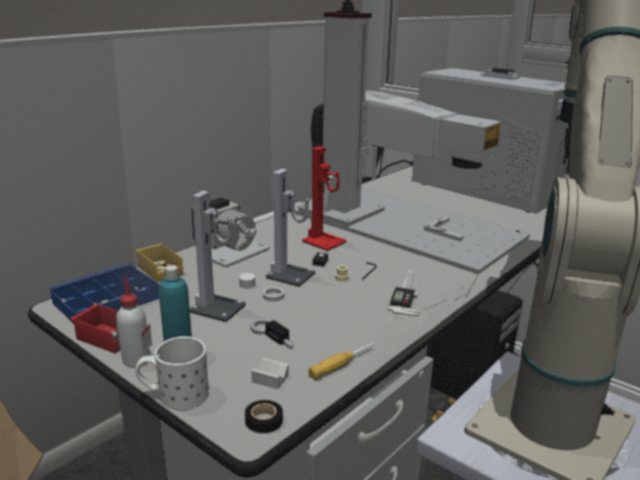

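View pics/side0.png

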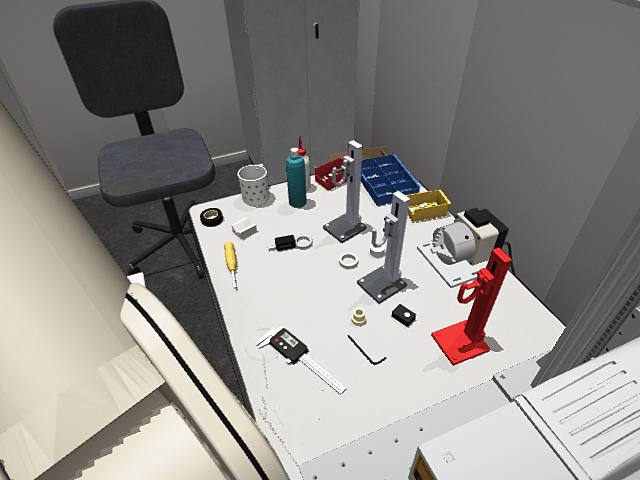

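Candidates in the pictures:
- **Tag:** the black block with ring and blade is at scene (272,330), side (290,242). The small black block at side (403,314) has no ring, so it is not the tag.
- **Stands:** the grey ones are at side (350,190) and (385,245). The red one at side (475,305) is a look-alike to leave alone.

Next is one close crop to find which grey hook has the gate.

```bash
python3 - <<'E'
import cv2,numpy as np
a=cv2.imread('pics/scene0.png');b=cv2.imread('pics/side0.png')
f=lambda i,x,y,w,h:cv2.resize(i[y:y+h,x:x+w],(400,300),interpolation=cv2.INTER_CUBIC)
cv2.imwrite('pics/c1.png',np.vstack([np.hstack([f(b,320,135,80,60),f(b,360,205,80,60)]),np.hstack([f(b,262,220,80,60),f(a,270,185,80,60)])]))
E
```

```text
(no output)
```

View pics/c1.png

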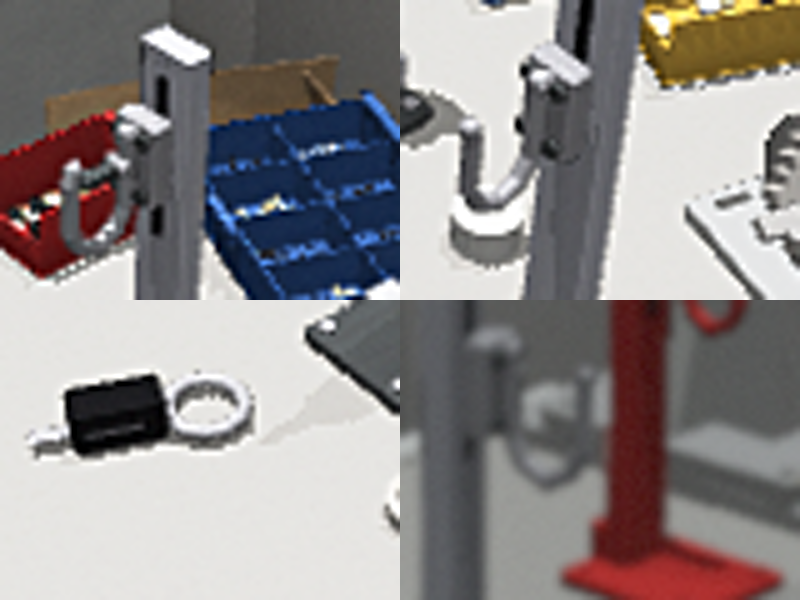

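```bash
python3 - <<'E'
from h import *
for n,box,tag in(('side',(310,200,375,250),(262,228,318,256)),('scene',(180,285,255,325),(245,312,300,352))):
    z=np.load(f'pics/{n}0.npz');m={k:z[k] for k in('mtx','dist_coeffs','R','t')};p=z['p'].astype(int);C=cloud(m,z['d'])
    g=p.mean(2)
    def sub(b):
        M=np.zeros((480,640),bool);M[b[1]:b[3],b[0]:b[2]]=1;return M
    def rep(nm,M,h):
        v,u=np.nonzero(M);X=cast(m,np.c_[u,v],h);r=cv2.minAreaRect(X[:,:2].astype(np.float32))
        print(n,nm,M.sum(),'rect',np.round(r[0],1),np.round(r[1],1),round(r[2],1),'cl z',np.round(np.nanpercentile(C[M][:,2],[5,50,95]),1));return X
    B=sub(box)&(g<(110 if n=='side' else 95))&(abs(C[...,2]-10)<6)
    lab=cv2.connectedComponentsWithStats(B.astype(np.uint8));i=1+lab[2][1:,4].argmax();B=lab[1]==i
    rep('base',B,10); print(p[B].mean(0))
    T=sub(tag)&(g<45)&(C[...,2]>24)
    rep('tagtop',T,28)
    T=sub(tag)&(g<60); rep('tagblk all',T,28)
    c=C[sub(tag)&(C[...,2]>5)&(g>60)]
    r=cv2.minAreaRect(c[:,:2].astype(np.float32));print('bright',len(c),r)
    # post
    P=(C[...,2]>20)&(C[...,2]<245)
    big=sub((box[0]-20,box[1]-110,box[2]+40,box[3]))
    Z=big&(abs(C[...,2]-248)<6); 
    print('posttop n',Z.sum(),np.round(np.median(C[Z],0),1) if Z.sum() else'')
    if Z.sum()>5: rep('top',Z,250)
E
```

```text
side base 585 rect [668.5  94.9] [93.  81.3] 16.6 cl z [ 6.2  9.2 12.2]
[77.81538462 81.03076923 82.64273504]
side tagtop 122 rect [499.1  93.9] [25.  47.1] 81.5 cl z [24.9 26.9 29.4]
side tagblk all 251 rect [496.4  82.6] [48.1 49.3] 81.5 cl z [ 3.3 23.8 28.9]
bright 157 ((375.8175964355469, -273.03955078125), (847.8237915039062, 113.03468322753906), 69.38269805908203)
posttop n 210 [ 690.7 -101.8  248.4]
side top 210 rect [689.3  -6.8] [256.7  25.8] 88.8 cl z [242.8 248.4 250.7]
scene base 765 rect [666.4 109.6] [97.2 85.6] 16.5 cl z [ 5.6  9.2 12.2]
[67.19607843 70.22352941 71.19869281]
scene tagtop 145 rect [496.2 106.9] [22.  50.2] 82.1 cl z [24.6 26.5 28.3]
scene tagblk all 355 rect [485.7 116.6] [40.6 76.5] 77.9 cl z [ 5.4 21.7 27.8]
bright 227 ((165.92532348632812, 424.0503234863281), (78.51776123046875, 1050.7835693359375), 47.39784240722656)
posttop n 111 [691.1 113.1 247.6]
scene top 111 rect [683.6  29.5] [222.9  36.3] 88.6 cl z [242.4 247.6 250.3]
```

```bash
python3 - <<'E'
from h import *
for n,box,tag in(('side',(310,200,375,250),(262,228,318,256)),('scene',(180,285,255,325),(245,312,300,352))):
    z=np.load(f'pics/{n}0.npz');m={k:z[k] for k in('mtx','dist_coeffs','R','t')};p=z['p'].astype(int);C=cloud(m,z['d']);g=p.mean(2)
    def rep(nm,M):
        q=C[M];
        for k in range(2):
            r=cv2.minAreaRect(q[:,:2].astype(np.float32))
        print(n,nm,len(q),np.round(r[0],1),np.round(r[1],1),round(r[2],1),'med',np.round(np.median(q,0),1))
    def sub(b):
        M=np.zeros((480,640),bool);M[b[1]:b[3],b[0]:b[2]]=1;return M
    W=(C[...,0]>590)&(C[...,0]<760)&(C[...,1]>30)&(C[...,1]<180)
    rep('base',sub(box)&W&(abs(C[...,2]-10)<4)&(g<105))
    rep('posttop',W&(C[...,2]>243)&(C[...,2]<256))
    rep('posthi',W&(C[...,2]>220)&(C[...,2]<256))
    rep('postlo',W&(C[...,2]>25)&(C[...,2]<100)&(C[...,0]>650))
    H=W&(C[...,2]>130)&(C[...,2]<216)&(C[...,0]<690)
    rep('hook',H); 
    for a in range(130,216,10):
        h=C[H&(C[...,2]>=a)&(C[...,2]<a+10)]
        if len(h): print(a,len(h),np.round(h[:,:2].min(0)),np.round(h[:,:2].max(0)))
    Tw=sub(tag)&(C[...,0]>400)&(C[...,0]<600)
    rep('top',Tw&(abs(C[...,2]-28)<3)); rep('blk',Tw&(g<60)&(C[...,2]>8))
    R=Tw&(g>60)&(C[...,2]>5)&(C[...,2]<16);rep('ring+blade',R)
    r=C[R&(C[...,1]>110)];print('ring?',len(r),r.min(0).round(1),r.max(0).round(1))
E
```

```text
side base 523 [669.8  97.1] [91.9 79.2] 15.9 med [664.9  90.7   9.3]
side posttop 79 [695.4 105.5] [18.4 34.2] 10.4 med [693.6 102.3 248.4]
side posthi 204 [687.  104.3] [35.3 36.1] 10.4 med [691.5  99.6 238.8]
side postlo 289 [695.  100.6] [24.5 42. ] 52.9 med [691.   96.7  61.3]
side hook 399 [662.2  92.3] [68.4 30.4] 28.3 med [666.7  91.8 188.1]
130 21 [683.  99.] [689. 121.]
140 18 [683.  96.] [690. 122.]
150 32 [634.  87.] [690. 121.]
160 40 [631.  84.] [689. 102.]
170 41 [628.  85.] [689. 111.]
180 58 [628.  82.] [690. 100.]
190 77 [628.  82.] [687. 113.]
200 57 [629.  83.] [687. 103.]
210 55 [633.  85.] [689. 119.]
side top 119 [500.4  96. ] [26.1 48.6] 77.3 med [499.7  95.4  27.1]
side blk 211 [500.1  94.9] [27.2 48.9] 85.7 med [498.7  89.4  25.5]
side ring+blade 143 [513.2  89.8] [ 45.9 115. ] 89.1 med [543.1  92.8   9.8]
ring? 7 [538.9 110.    7.4] [558.6 112.2  12.4]
scene base 718 [669.2 103.2] [91.  82.6] 16.3 med [661.9 109.3   9.3]
scene posttop 91 [694.6 111.4] [18.6 39.6] 19.4 med [691.8 115.2 248.2]
scene posthi 277 [695.4 111.4] [19.9 38.8] 13.5 med [690.1 116.6 237.3]
scene postlo 522 [698.2 112.3] [30.4 39.7] 11.7 med [689.5 120.1  61.9]
scene hook 834 [663.5 100.9] [73.1 31.6] 30.9 med [669.9 110.5 185.2]
130 42 [682.  99.] [690. 128.]
140 41 [682. 100.] [690. 129.]
150 80 [633.  90.] [690. 128.]
160 94 [629.  89.] [690. 127.]
170 99 [627.  90.] [690. 129.]
180 121 [626.  90.] [690. 127.]
190 151 [625.  88.] [690. 128.]
200 127 [629.  89.] [689. 129.]
210 79 [630.  93.] [690. 128.]
scene top 161 [498.9 102.6] [25.8 51.7] 85.3 med [499.3 102.1  26.7]
scene blk 322 [499.  103.9] [22.6 52.2] 82.9 med [494.9 109.2  23.7]
scene ring+blade 185 [513.7 106.2] [ 46.5 116.1] 74.5 med [545.3 106.1   9.7]
ring? 58 [457.6 110.4   5.9] [562.8 119.6  14. ]
```

arm_command(
  series=[100,2.6,-3,0,0,100,5.2,-6,0,0,100,7.8,-9,0,0,100,10.4,-12,0,0,100,13,-15,0,0],
)

```text
clock: 0.57
eef_pos: [302.5, -417.0, 231.1]
tool_rot: [-3.141, -0.0, 0.37]
force: [1.0, 0.9, 0.3]
width: 85.3
gripper_force: 0.0
```

arm_command(
  series=[100,2.6,-3,0,0,100,5.2,-6,0,0,100,7.8,-9,0,0,100,10.4,-12,0,0,100,13,-15,0,0],
)

```text
clock: 0.98
eef_pos: [369.4, -230.2, 231.4]
tool_rot: [3.141, -0.0, 0.37]
force: [0.0, 0.5, 0.6]
width: 85.5
gripper_force: 0.0
```

arm_command(
  series=[100,2.6,-3,0,0,100,5.2,-6,0,0,100,7.8,-9,0,0,100,10.4,-12,0,0,100,13,-15,0,0],
)

```text
clock: 1.4
eef_pos: [436.2, -43.2, 231.4]
tool_rot: [3.141, -0.0, 0.371]
force: [1.4, -0.4, -0.1]
width: 85.6
gripper_force: 0.0
```

arm_command(
  series=[50,2.5,-2.8,0.6,6,50,5,-5.6,1.2,12,50,7.5,-8.5,2,18,50,10.3,-11.5,3,25,50,10.3,-11.5,3,28],
)

```text
clock: 1.82
eef_pos: [491.9, 109.1, 199.8]
tool_rot: [-3.137, -0.001, -0.112]
force: [-0.0, 1.1, 0.8]
width: 42.9
gripper_force: 0.0
```

```bash
python3 - <<'E'
from h import *
s=monitor.read_state();print({k:np.round(s[k],3) for k in('clock','eef_pos','tool_rot','force','width')})
p,d,m=shot('wrist','w1.png');C=cloud(m,d);g=p.astype(int).mean(2)
W=(abs(C[...,0]-505)<80)&(abs(C[...,1]-100)<45)
def rep(nm,M):
    l=cv2.connectedComponentsWithStats(M.astype(np.uint8));i=1+l[2][1:,4].argmax();M=l[1]==i
    q=C[M];r=cv2.minAreaRect(q[:,:2].astype(np.float32));print(nm,len(q),np.round(r[0],1),np.round(r[1],1),round(r[2],1),l[3][i].round(),np.median(q[:,2]).round(1));return M
B=rep('blk',W&(g<70)&(C[...,2]>24)&(C[...,2]<32))
v,u=np.nonzero(B);r=cv2.minAreaRect(cast(m,np.c_[u,v],28)[:,:2].astype(np.float32));print('cast',r)
Rg=rep('ring',W&(C[...,2]>6)&(C[...,2]<15)&(C[...,0]>524))
q=C[Rg][:,:2];A=np.c_[2*q,np.ones(len(q))]
r=cv2.minEnclosingCircle(q.astype(np.float32));print('circ',r)
E
```

```text
{'clock': np.float64(1.817), 'eef_pos': array([491.895, 109.143, 199.838]), 'tool_rot': array([-3.137e+00, -1.000e-03, -1.120e-01]), 'force': array([-0.025,  1.078,  0.825]), 'width': np.float64(42.908)}
blk 1389 [501.3 100.3] [23.2 48.7] 82.2 [335. 201.] 28.3
cast ((501.6808776855469, 100.29484558105469), (23.049840927124023, 48.605674743652344), 82.27001190185547)
ring 1502 [548.   94.5] [47.  46.6] 85.6 [335. 142.] 11.7
circ ((547.295166015625, 95.40032958984375), 25.25487518310547)
```

View pics/w1.png

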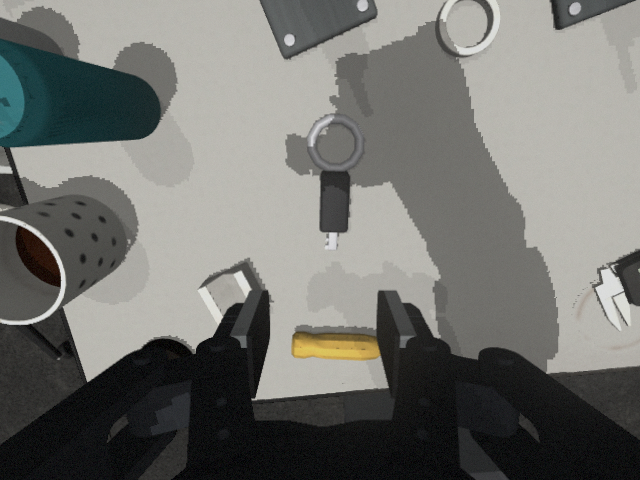

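arm_command(
  series=[50,0.7,0.3,3,0.5,50,1.4,0.6,6,1,50,2.15,0.8,10,1,50,2.15,0.8,13.5,1,50,2.15,0.8,15.5,1],
)

```text
clock: 2.28
eef_pos: [509.1, 87.1, 43.2]
tool_rot: [3.14, 0.004, -0.136]
force: [0.0, -0.2, 0.8]
width: 42.7
gripper_force: 0.0
```

```bash
python3 - <<'E'
from h import *
s=monitor.read_state();print({k:np.round(s[k],3) for k in('clock','eef_pos','tool_rot','force','width')})
p,d,m=shot('wrist','w2.png')
E
```

```text
{'clock': np.float64(2.283), 'eef_pos': array([509.083,  87.1  ,  43.246]), 'tool_rot': array([ 3.14 ,  0.004, -0.136]), 'force': array([ 0.032, -0.237,  0.785]), 'width': np.float64(42.729)}
```

View pics/w2.png

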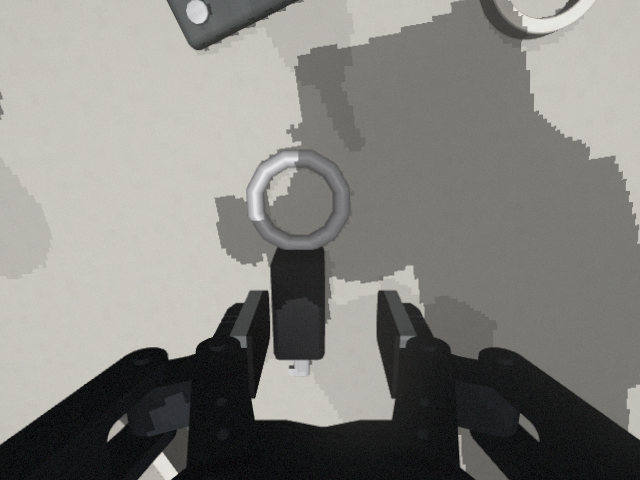

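arm_command(
  series=[50,0.2,-1.2,0,0,50,0.2,-1.2,1,0,50,0.2,-1.2,2,0,50,0.2,-1.2,2.5,0,50,0.2,-1.2,2.5,0],
)

```text
clock: 2.75
eef_pos: [514.0, 100.4, 21.0]
tool_rot: [3.141, 0.0, -0.135]
force: [0.3, -0.6, -0.9]
width: 42.9
gripper_force: 0.0
```

```bash
python3 - <<'E'
from h import *
s=monitor.read_state();print({k:np.round(s[k],3) for k in('clock','eef_pos','tool_rot','force','width')})
p,d,m=shot('wrist','w3.png');C=cloud(m,d);g=p.astype(int).mean(2)
W=(abs(C[...,0]-505)<80)&(abs(C[...,1]-100)<45)
Rg=W&(C[...,2]>6)&(C[...,2]<15)&(C[...,0]>526)
print(cv2.minEnclosingCircle(C[Rg][:,:2].astype(np.float32)))
B=W&(g<70)&(abs(C[...,2]-28)<2.5)&(C[...,1]>85)&(C[...,1]<116);print(cv2.minAreaRect(C[B][:,:2].astype(np.float32)),B.sum())
E
```

```text
{'clock': np.float64(2.75), 'eef_pos': array([514.03 , 100.437,  21.035]), 'tool_rot': array([ 3.141,  0.   , -0.135]), 'force': array([ 0.341, -0.618, -0.864]), 'width': np.float64(42.877)}
((547.08349609375, 94.69635009765625), 24.91612434387207)
((501.39947509765625, 100.32887268066406), (23.549158096313477, 49.98692321777344), 82.12517547607422) 6422
```

arm_command(
  series=[50,0,0.1,1,0,50,0,0.1,1.8,0,50,0,0.1,1.8,0,20,0,0.1,1.8,0,0,0,0.1,1.8,0],
)

```text
clock: 3.22
eef_pos: [514.2, 99.4, 3.4]
tool_rot: [3.141, 0.0, -0.135]
force: [1.0, -0.0, -0.7]
width: 22.7
gripper_force: 58.7
```

arm_command(
  series=[0,0,0,0,0,0,0,0,0,0,0,0,0,0,0,0,0,0,0,0,0,0,0,0,0],
)

```text
clock: 3.63
eef_pos: [514.2, 99.6, 3.4]
tool_rot: [-3.142, -0.0, -0.135]
force: [-0.1, 0.2, -0.6]
width: 22.8
gripper_force: 58.7
```

arm_command(
  series=[0,0,0,-2,0,0,0,0,-6,0,0,0,0,-10,0,0,0,0,-14,0,0,0,0,-18,0],
)

```text
clock: 4.05
eef_pos: [513.6, 99.4, 185.1]
tool_rot: [3.141, 0.001, -0.135]
force: [1.2, -0.2, -1.7]
width: 23.1
gripper_force: 58.9
```

arm_command(
  series=[0,0,0,-3,-6,0,0,0,-6,-12,0,0,0,-7.5,-18,0,0,0,-7.5,-24,0,0,0,-7.5,-24,0],
)

```text
invalid input at $.series: expected a multiple of 5 numbers
```

```bash
python3 - <<'E'
from h import *
s=monitor.read_state();print({k:np.round(s[k],3) for k in('clock','eef_pos','tool_rot','force','width')})
p,d,m=shot('wrist','w4.png');np.savez('pics/w4.npz',p=p,d=d,**{k:np.array(v) for k,v in m.items()});C=cloud(m,d)
c,sn=np.cos(.284),np.sin(.284)
for lo,hi in((3,15),(130,160),(160,175),(175,185),(185,195),(195,205),(205,225),(243,256),(257,275)):
    M=(C[...,2]>lo)&(C[...,2]<hi)&(d>0)&(abs(C[...,0]-650)<90)&(abs(C[...,1]-100)<70)
    q=C[M]
    if len(q): print(lo,hi,len(q),q.min(0).round(),q.max(0).round(),np.argwhere(M).mean(0).round())
E
```

```text
{'clock': np.float64(4.05), 'eef_pos': array([513.622,  99.406, 185.135]), 'tool_rot': array([ 3.141e+00,  1.000e-03, -1.350e-01]), 'force': array([ 1.195, -0.238, -1.682]), 'width': np.float64(23.124)}
3 15 7924 [595.  52.   3.] [679. 146.  15.] [ 34. 296.]
185 195 2263 [560.  75. 189.] [572. 116. 195.] [183. 316.]
195 205 100 [560.  78. 195.] [570. 112. 196.] [185. 314.]
```

View pics/w4.png

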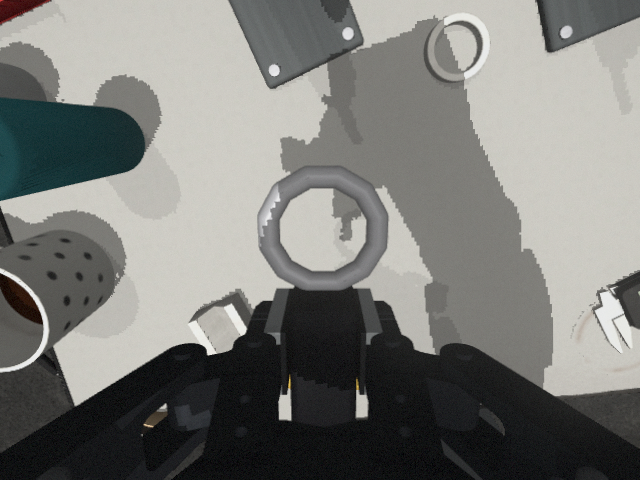

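arm_command(
  series=[0,1,1,-2.5,-6,0,2,2,-5,-12,0,3.3,3.1,-7.5,-18,0,3.3,3.1,-7.5,-24,0,3.3,3.1,-7.5,-24],
)

```text
clock: 4.52
eef_pos: [543.9, 63.4, 259.8]
tool_rot: [3.141, -0.003, 0.284]
force: [-0.9, 0.2, -0.7]
width: 22.8
gripper_force: 58.9
```

```bash
python3 - <<'E'
from h import *
s=monitor.read_state();print({k:np.round(s[k],3) for k in('clock','eef_pos','tool_rot','force','width')})
p,d,m=shot('wrist','w5.png');np.savez('pics/w5.npz',p=p,d=d,**{k:np.array(v) for k,v in m.items()});C=cloud(m,d)
for lo,hi in((3,15),(130,160),(160,175),(175,185),(185,195),(195,205),(205,225),(243,256),(257,275)):
    M=(C[...,2]>lo)&(C[...,2]<hi)&(d>0)&(abs(C[...,0]-650)<90)&(abs(C[...,1]-100)<70)
    q=C[M]
    if len(q): print(lo,hi,len(q),q.min(0).round(),q.max(0).round(),np.argwhere(M).mean(0).round())
M=(C[...,2]>6)&(C[...,2]<14)&(C[...,0]>590)&(C[...,1]>30)&(C[...,1]<170)&(C[...,0]<740)
print(cv2.minAreaRect(C[M][:,:2].astype(np.float32)))
E
```

```text
{'clock': np.float64(4.517), 'eef_pos': array([543.899,  63.434, 259.774]), 'tool_rot': array([ 3.141e+00, -3.000e-03,  2.840e-01]), 'force': array([-0.942,  0.21 , -0.705]), 'width': np.float64(22.815)}
3 15 6746 [595.  53.   3.] [724. 167.  15.] [ 62. 321.]
160 175 2 [632.  87. 161.] [645.  91. 175.] [ 77. 327.]
175 185 172 [628.  87. 175.] [674. 115. 185.] [ 17. 320.]
185 195 83 [628.  87. 185.] [672. 112. 195.] [ 35. 319.]
195 205 1402 [628.  87. 195.] [667. 107. 205.] [ 32. 319.]
205 225 424 [630.  88. 205.] [664. 104. 213.] [ 62. 320.]
257 275 6489 [560.  50. 263.] [601.  98. 271.] [220. 324.]
((670.7281494140625, 102.46128845214844), (89.6110610961914, 80.78285217285156), 16.53145408630371)
```

View pics/w5.png

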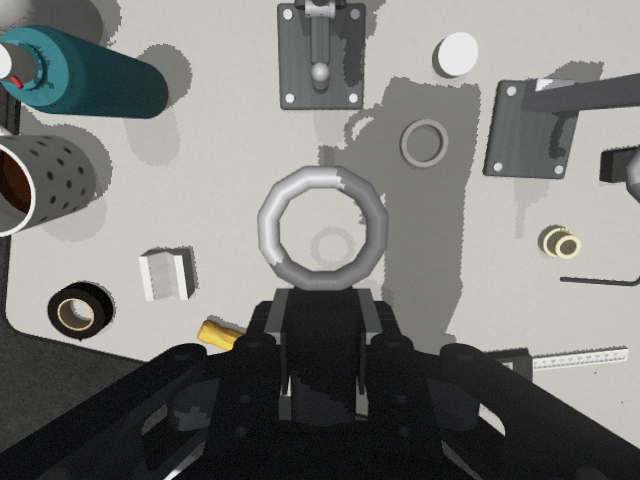

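```bash
python3 - <<'E'
from h import *
z=np.load('pics/w5.npz');m={k:z[k] for k in('mtx','dist_coeffs','R','t')};p=z['p'];d=z['d'];C=cloud(m,d)
y=.284;R=np.array([[np.cos(y),np.sin(y)],[-np.sin(y),np.cos(y)]]);T=np.array([543.9,63.4])
L=C.copy();L[...,:2]=(C[...,:2]-T)@R.T
M=(d>0)&(L[...,2]>257)&(L[...,2]<275)&(L[...,0]>14);q=L[M];print('ring',q.min(0),q.max(0),np.median(q,0))
# circle from image: front edge extents along centre strip
c=q[abs(q[:,1]-np.median(q[:,1]))<3];print('strip front', c[c[:,0]>45][:,0].min(),c[:,0].max(),c[c[:,0]>45][:,2].max(), 'rear',c[c[:,0]<30].min(0),c[c[:,0]<30].max(0))
H=(d>0)&(L[...,2]>120)&(L[...,2]<257)&(L[...,0]>75)&(abs(L[...,1])<25)
v,u=np.nonzero(H);q=L[H];print(len(q),u.min(),u.max(),v.min(),v.max())
for a in np.arange(80,140,2):
    k=q[(q[:,0]>=a)&(q[:,0]<a+2)]
    if len(k):
        t=k[k[:,2]>k[:,2].max()-6]
        print(a,len(k),'zmax %.1f zmed %.1f zmin %.1f'%(k[:,2].max(),np.median(k[:,2]),k[:,2].min()),'y %.1f..%.1f'%(t[:,1].min(),t[:,1].max()))
E
```

```text
ring [ 14.003155   -22.93849454 263.18205307] [ 58.03415759  24.57965756 271.37536796] [ 37.74819631   0.88946946 268.37269603]
strip front 50.19163546675144 57.95080555834814 271.3753679628794 rear [ 14.04610778  -2.09081887 263.78155533] [ 18.787403     3.86742898 270.73629995]
2083 294 345 0 93
88 85 zmax 206.3 zmed 194.9 zmin 175.1 y -0.5..4.8
90 110 zmax 210.8 zmed 205.5 zmin 174.6 y -0.9..5.2
92 97 zmax 212.6 zmed 209.9 zmin 177.9 y -1.8..6.1
94 97 zmax 212.5 zmed 210.7 zmin 204.4 y -2.3..6.6
96 77 zmax 212.4 zmed 210.8 zmin 207.8 y -1.8..6.1
98 33 zmax 211.6 zmed 209.8 zmin 207.9 y -0.9..5.1
100 69 zmax 202.3 zmed 200.5 zmin 197.2 y -1.9..6.3
102 82 zmax 203.0 zmed 200.5 zmin 198.9 y -1.9..6.2
104 85 zmax 202.6 zmed 200.6 zmin 160.7 y -1.9..6.2
106 82 zmax 202.3 zmed 200.6 zmin 199.0 y -1.9..6.2
108 84 zmax 201.7 zmed 200.6 zmin 198.9 y -1.9..6.2
110 88 zmax 202.1 zmed 200.2 zmin 198.8 y -1.9..6.2
112 89 zmax 202.2 zmed 200.5 zmin 198.4 y -1.9..6.6
114 89 zmax 202.2 zmed 200.5 zmin 198.7 y -1.9..6.6
116 89 zmax 202.4 zmed 200.4 zmin 197.9 y -1.9..6.6
118 111 zmax 202.1 zmed 200.2 zmin 198.1 y -4.2..8.5
120 178 zmax 203.4 zmed 201.1 zmin 197.6 y -4.7..9.0
122 213 zmax 212.4 zmed 202.5 zmin 199.8 y -0.8..4.9
124 109 zmax 210.0 zmed 202.4 zmin 199.7 y -1.7..6.2
126 16 zmax 202.5 zmed 201.1 zmin 199.6 y -4.5..8.8
128 143 zmax 186.6 zmed 183.6 zmin 177.0 y -10.6..15.1
130 56 zmax 187.2 zmed 184.7 zmin 181.0 y -10.6..15.0
132 1 zmax 180.6 zmed 180.6 zmin 180.6 y -10.6..-10.6
```

arm_command(
  series=[0,2,0,0,0,0,4,-0.1,0,0,0,5.3,-0.1,1,0,0,5.3,-0.1,3,0,0,5.3,-0.1,3.7,0],
)

```text
clock: 4.98
eef_pos: [591.0, 81.0, 217.6]
tool_rot: [-3.14, 0.006, 0.282]
force: [-1.9, -0.4, -1.5]
width: 23.0
gripper_force: 58.9
```

arm_command(
  series=[0,0,0,0,0,0,0,0,0,0,0,0,0,0,0,0,0,0,0,0,0,0,0,0,0],
)

```text
clock: 5.4
eef_pos: [593.6, 80.2, 222.3]
tool_rot: [3.141, -0.002, 0.283]
force: [0.6, 1.1, -1.1]
width: 22.9
gripper_force: 58.9
```

```bash
cat > rel.py <<'E'
from h import *
s=monitor.read_state();print({k:np.round(s[k],3) for k in('clock','eef_pos','tool_rot','force','torque','width')})
p,d,m=shot('wrist','w6.png');C=cloud(m,d)
y=s['tool_rot'][2];R=np.array([[np.cos(y),np.sin(y)],[-np.sin(y),np.cos(y)]]);T=np.array(s['eef_pos'][:2]);tz=s['eef_pos'][2]
L=C.copy();L[...,:2]=(C[...,:2]-T)@R.T
q=L[(d>0)&(abs(L[...,2]-tz-6)<8)&(L[...,0]>14)&(L[...,0]<65)&(abs(L[...,1])<26)];print('ring',q.min(0),q.max(0))
H=(d>0)&(L[...,2]>120)&(L[...,2]<tz-4)&(L[...,0]>25)&(abs(L[...,1])<25);q=L[H]
for a in np.arange(30,82,2):
    k=q[(q[:,0]>=a)&(q[:,0]<a+2)]
    if len(k):
        t=k[k[:,2]>k[:,2].max()-5]
        print(a,len(k),'zmax %.1f zmed %.1f'%(k[:,2].max(),np.median(k[:,2])),'y %.1f..%.1f'%(t[:,1].min(),t[:,1].max()))
E
python3 rel.py
```

```text
{'clock': np.float64(5.4), 'eef_pos': array([593.644,  80.225, 222.283]), 'tool_rot': array([ 3.141e+00, -2.000e-03,  2.830e-01]), 'force': array([ 0.572,  1.149, -1.053]), 'torque': array([-0.016,  0.042, -0.004]), 'width': np.float64(22.852)}
ring [ 14.03582141 -22.87982481 225.40299931] [ 57.99474649  24.74468069 233.28982297]
36 17 zmax 205.6 zmed 204.2 y -2.4..3.1
38 46 zmax 211.1 zmed 209.0 y -3.6..3.0
40 82 zmax 212.7 zmed 210.7 y -4.0..4.2
42 119 zmax 212.9 zmed 210.6 y -4.4..4.2
44 108 zmax 212.2 zmed 210.5 y -4.0..3.8
46 41 zmax 211.4 zmed 209.3 y -3.1..2.6
54 25 zmax 201.6 zmed 200.2 y -4.1..4.3
56 104 zmax 202.4 zmed 200.4 y -4.5..4.3
58 109 zmax 201.9 zmed 200.5 y -4.6..4.3
60 109 zmax 201.7 zmed 200.4 y -4.5..4.3
62 109 zmax 201.6 zmed 200.4 y -4.5..4.3
64 109 zmax 201.6 zmed 200.4 y -4.5..4.3
66 130 zmax 202.2 zmed 200.1 y -6.5..6.7
68 169 zmax 203.4 zmed 201.4 y -6.9..6.7
70 198 zmax 217.8 zmed 202.4 y -4.7..4.6
72 177 zmax 218.2 zmed 215.7 y -4.7..4.6
74 140 zmax 218.3 zmed 216.8 y -4.7..4.6
76 422 zmax 218.3 zmed 215.2 y -12.4..12.4
78 391 zmax 218.3 zmed 215.7 y -12.4..12.7
80 312 zmax 218.3 zmed 217.1 y -13.2..13.1
```

View pics/w6.png

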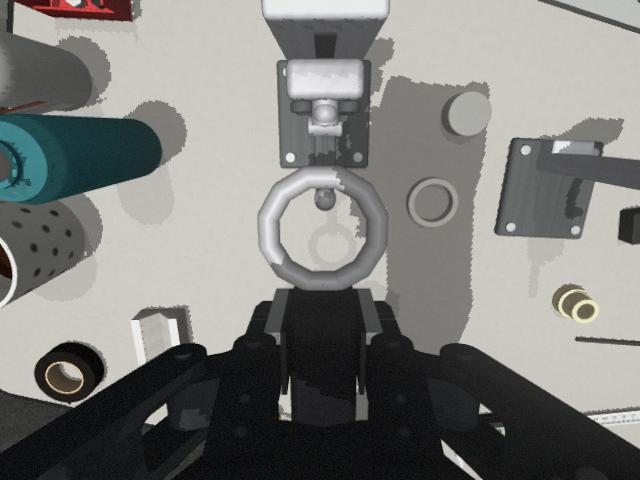

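arm_command(
  series=[0,0.15,0.1,0.3,0,0,0.15,0.1,0.8,0,0,0.15,0.1,1.4,0,0,0.15,0.1,1.8,0,0,0.15,0.1,1.8,0],
)

```text
clock: 5.87
eef_pos: [594.1, 79.5, 201.8]
tool_rot: [-3.141, 0.003, 0.284]
force: [0.0, 1.2, -1.0]
width: 23.2
gripper_force: 58.9
```

arm_command(
  series=[0,0,0,0.1,0,0,0,0,0.2,0,0,0,0,0.3,0,0,0,0,0.4,0,0,0,0,0.5,0],
)

```text
clock: 6.28
eef_pos: [595.2, 79.7, 198.8]
tool_rot: [3.142, -0.001, 0.283]
force: [-3.2, -1.3, 5.7]
width: 23.3
gripper_force: 59.5
```

```bash
python3 rel.py|cut -c1-220
```

```text
{'clock': np.float64(6.283), 'eef_pos': array([595.189,  79.654, 198.757]), 'tool_rot': array([ 3.142e+00, -1.000e-03,  2.830e-01]), 'force': array([-3.158, -1.268,  5.694]), 'torque': array([ 0.027,  0.191, -0.038]), 'w
ring [ 14.002273   -22.85985133 197.38497811] [ 64.90692227  24.60382991 212.69617216]
40 32 zmax 191.8 zmed 182.9 y -3.5..5.0
42 31 zmax 193.8 zmed 187.4 y -2.6..4.1
74 66 zmax 186.3 zmed 184.3 y -11.6..13.5
```

arm_command(
  series=[0,0,0,0.1,0,0,0,0,0.2,0,0,0,0,0.3,0,0,0,0,0.4,0,0,0,0,0.4,0],
)

```text
clock: 6.75
eef_pos: [595.1, 79.7, 195.2]
tool_rot: [3.142, -0.001, 0.284]
force: [-3.3, -0.5, 6.4]
width: 22.6
gripper_force: 59.7
```

arm_command(
  series=[0,0,0,0.1,0,0,0,0,0.2,0,0,0,0,0.3,0,0,0,0,0.4,0,0,0,0,0.5,0],
)

```text
clock: 7.17
eef_pos: [595.9, 79.8, 190.9]
tool_rot: [3.141, -0.003, 0.283]
force: [-2.6, -0.4, 9.5]
width: 23.1
gripper_force: 60.0
```

arm_command(
  series=[0,0,0,0.1,0,0,0,0,0.15,0,0,0,0,0.2,0,0,0,0,0.25,0,0,0,0,0.25,0],
)

```text
clock: 7.58
eef_pos: [596.6, 80.1, 188.9]
tool_rot: [3.141, -0.004, 0.284]
force: [-2.7, -1.1, 9.8]
width: 23.1
gripper_force: 60.3
```

```bash
cat > see.py <<'E'
import sys
from h import *
s=monitor.read_state();print({k:np.round(s[k],2) for k in('eef_pos','force','torque')})
p,d,m=shot('wrist',sys.argv[1]);C=cloud(m,d)
y=.284;R=np.array([[np.cos(y),np.sin(y)],[-np.sin(y),np.cos(y)]]);S=np.array([593.644,80.225])+R.T@[58.5,-.1]
L=C.copy();L[...,:2]=(C[...,:2]-S)@R.T   # stand frame
q=L[(d>0)&(abs(L[...,1])<20)&(L[...,0]>-48)&(L[...,0]<24)&(L[...,2]>120)]
for a in np.arange(-48,24,2):
    k=q[(q[:,0]>=a)&(q[:,0]<a+2)];c=k[abs(k[:,1]-1)<3]
    print(a,len(c),'z %.1f %.1f %.1f'%tuple(np.percentile(c[:,2],[2,50,98])) if len(c) else '',end=' | ')
E
python3 see.py w7.png
```

```text
{'eef_pos': array([596.56,  80.07, 188.91]), 'force': array([-2.66, -1.05,  9.76]), 'torque': array([ 0.15, -0.02,  0.03])}
-48 147 z 213.1 214.5 269.0 | -46 1746 z 211.7 271.3 277.4 | -44 414 z 197.3 206.5 277.7 | -42 82 z 196.9 198.1 199.4 | -40 100 z 196.0 197.5 198.7 | -38 84 z 193.1 195.6 197.4 | -36 0  | -34 0  | -32 0  | -30 0  | -28 0  | -26 0  | -24 1 z 200.8 200.8 200.8 | -22 10 z 202.5 204.5 206.8 | -20 55 z 207.8 210.0 211.3 | -18 94 z 208.1 211.1 212.5 | -16 183 z 172.8 210.5 212.5 | -14 323 z 168.7 191.0 211.8 | -12 87 z 165.2 207.1 210.4 | -10 23 z 183.0 184.6 185.7 | -8 24 z 184.1 185.7 186.8 | -6 56 z 195.7 197.4 198.6 | -4 98 z 197.2 198.7 200.0 | -2 102 z 197.5 198.8 199.9 | 0 116 z 195.7 197.7 199.3 | 2 102 z 192.6 194.1 196.4 | 4 101 z 193.7 195.1 196.5 | 6 88 z 194.7 196.6 197.8 | 8 104 z 196.7 199.3 201.5 | 10 114 z 200.5 201.7 202.8 | 12 117 z 201.6 203.4 218.2 | 14 168 z 215.3 217.5 219.4 | 16 146 z 215.9 218.2 219.5 | 18 162 z 215.1 217.8 219.6 | 20 151 z 214.9 216.7 218.7 | 22 180 z 216.5 218.4 220.0 |
```

arm_command(
  series=[0,-0.03,0,0.1,0,0,-0.06,0,0.2,0,0,-0.1,0,0.3,0,0,-0.1,0,0.4,0,0,-0.1,0,0.4,0],
)

```text
clock: 8.05
eef_pos: [594.8, 79.3, 184.5]
tool_rot: [3.141, -0.002, 0.283]
force: [-4.2, -1.5, 8.7]
width: 22.9
gripper_force: 60.3
```

arm_command(
  series=[0,0,0,0.1,0,0,0,0,0.2,0,0,0,0,0.3,0,0,0,0,0.4,0,0,0,0,0.4,0],
)

```text
clock: 8.47
eef_pos: [594.0, 79.0, 179.9]
tool_rot: [3.141, -0.0, 0.283]
force: [-3.9, -1.1, 6.9]
width: 23.2
gripper_force: 60.2
```

```bash
python3 see.py w8.png
```

```text
{'eef_pos': array([593.98,  79.  , 179.89]), 'force': array([-3.89, -1.14,  6.86]), 'torque': array([-0.12,  0.46,  0.02])}
-48 1930 z 190.0 261.6 268.5 | -46 98 z 188.0 189.3 267.5 | -44 88 z 187.9 188.9 190.1 | -42 137 z 183.4 187.1 189.2 | -40 8 z 185.1 186.1 187.3 | -38 0  | -36 0  | -34 0  | -32 0  | -30 0  | -28 0  | -26 0  | -24 2 z 202.0 202.0 202.0 | -22 9 z 202.5 204.5 207.8 | -20 60 z 207.6 209.9 211.3 | -18 106 z 207.9 211.0 212.4 | -16 200 z 173.0 210.7 212.7 | -14 361 z 169.3 190.6 211.9 | -12 98 z 168.1 207.4 210.6 | -10 14 z 185.9 187.0 187.4 | -8 81 z 187.2 188.6 189.6 | -6 102 z 188.0 189.3 190.8 | -4 105 z 187.4 188.9 190.5 | -2 109 z 183.8 186.9 189.4 | 0 95 z 185.2 186.7 188.3 | 2 87 z 187.0 188.9 190.5 | 4 113 z 189.6 191.3 193.3 | 6 114 z 191.7 194.1 196.2 | 8 118 z 194.5 199.5 202.1 | 10 139 z 200.4 201.8 203.1 | 12 169 z 201.2 214.7 217.8 | 14 182 z 215.4 217.6 219.2 | 16 185 z 216.0 218.3 220.0 | 18 187 z 215.1 217.8 219.3 | 20 198 z 215.2 217.0 218.4 | 22 220 z 216.2 218.4 220.0 |
```

arm_command(
  series=[0,0.05,0,0.1,0,0,0.1,0,0.2,0,0,0.15,0,0.3,0,0,0.15,0,0.4,0,0,0.15,0,0.5,0],
)

```text
clock: 8.93
eef_pos: [594.7, 79.2, 174.6]
tool_rot: [3.141, 0.001, 0.283]
force: [-4.9, -1.7, 6.6]
width: 22.7
gripper_force: 60.1
```

arm_command(
  series=[0,0,0,0.1,0,0,0,0,0.2,0,0,0,0,0.3,0,0,0,0,0.3,0,0,0,0,0.3,0],
)

```text
clock: 9.35
eef_pos: [594.9, 79.5, 170.5]
tool_rot: [-3.142, 0.001, 0.283]
force: [0.7, -0.1, 0.0]
width: 23.2
gripper_force: 58.9
```

```bash
python3 see.py w9.png
```

```text
{'eef_pos': array([594.95,  79.51, 170.51]), 'force': array([ 0.69, -0.12,  0.04]), 'torque': array([-0.01, -0.  ,  0.  ])}
-48 1107 z 194.4 250.9 258.4 | -46 1125 z 179.0 252.2 259.4 | -44 82 z 178.5 179.6 180.8 | -42 97 z 177.2 178.8 180.2 | -40 97 z 173.7 177.0 179.1 | -38 0  | -36 0  | -34 0  | -32 0  | -30 0  | -28 0  | -26 0  | -24 0  | -22 1 z 205.4 205.4 205.4 | -20 59 z 208.4 210.0 211.3 | -18 127 z 209.3 211.1 212.4 | -16 192 z 183.6 210.8 212.4 | -14 211 z 199.2 210.0 211.9 | -12 181 z 199.4 201.1 210.7 | -10 130 z 199.5 200.6 201.7 | -8 138 z 199.4 200.6 201.7 | -6 143 z 199.1 200.4 201.8 | -4 145 z 199.4 200.5 201.5 | -2 143 z 199.3 200.5 201.8 | 0 147 z 199.2 200.6 201.8 | 2 153 z 199.2 200.4 201.6 | 4 149 z 199.3 200.5 201.8 | 6 147 z 199.2 200.5 201.8 | 8 147 z 199.1 200.5 201.7 | 10 166 z 200.4 201.8 203.0 | 12 166 z 201.4 215.2 217.8 | 14 222 z 215.1 217.6 219.1 | 16 224 z 216.1 218.2 219.7 | 18 222 z 215.7 217.8 219.4 | 20 234 z 214.7 216.9 218.4 | 22 259 z 216.2 218.3 219.8 |
```

arm_command(
  series=[0,0,0,-0.3,0,0,0,0,-0.6,0,0,0,0,-0.9,0,0,0,0,-1.2,0,0,0,0,-1.2,0],
)

```text
clock: 9.82
eef_pos: [596.3, 79.9, 183.8]
tool_rot: [3.141, -0.002, 0.284]
force: [0.2, -0.0, -0.1]
width: 22.9
gripper_force: 58.9
```

arm_command(
  series=[0,0,0,-0.1,0,0,0,0,-0.2,0,0,0,0,-0.25,0,0,0,0,-0.3,0,0,0,0,-0.3,0],
)

```text
clock: 10.23
eef_pos: [595.6, 79.8, 185.9]
tool_rot: [-3.142, -0.0, 0.284]
force: [0.5, 0.1, 0.4]
width: 22.9
gripper_force: 58.9
```

arm_command(
  series=[0,0,0,-0.05,0,0,0,0,-0.1,0,0,0,0,-0.1,0,0,0,0,-0.1,0,0,0,0,-0.1,0],
)

```text
clock: 10.65
eef_pos: [595.5, 79.8, 186.8]
tool_rot: [-3.142, 0.0, 0.283]
force: [-0.3, 0.0, -1.1]
width: 22.6
gripper_force: 58.9
```

arm_command(
  series=[0,0,0,-0.05,0,0,0,0,-0.1,0,0,0,0,-0.1,0,0,0,0,-0.1,0,0,0,0,-0.1,0],
)

```text
clock: 11.07
eef_pos: [595.4, 79.8, 187.4]
tool_rot: [-3.142, 0.001, 0.283]
force: [2.0, -0.2, -6.6]
width: 22.9
gripper_force: 59.0
```

arm_command(
  series=[0,0,0,-0.02,0,0,0,0,-0.04,0,0,0,0,-0.04,0,0,0,0,-0.04,0,0,0,0,-0.04,0],
)

```text
clock: 11.48
eef_pos: [595.4, 79.8, 187.8]
tool_rot: [-3.141, 0.001, 0.283]
force: [3.7, 0.5, -10.7]
width: 22.8
gripper_force: 59.2
```

```bash
python3 see.py w10.png
```

```text
{'eef_pos': array([595.36,  79.77, 187.77]), 'force': array([  3.66,   0.54, -10.74]), 'torque': array([ 0.01, -0.19, -0.02])}
-48 560 z 211.5 264.4 275.5 | -46 1681 z 196.6 269.8 276.5 | -44 69 z 195.6 196.7 197.7 | -42 100 z 194.8 196.3 198.0 | -40 115 z 191.3 194.4 196.4 | -38 0  | -36 0  | -34 0  | -32 0  | -30 0  | -28 0  | -26 0  | -24 2 z 202.0 202.0 202.0 | -22 11 z 201.7 203.7 207.3 | -20 52 z 205.9 210.1 211.3 | -18 103 z 208.6 211.1 212.4 | -16 150 z 181.5 210.9 212.4 | -14 153 z 199.0 210.2 212.3 | -12 129 z 199.4 201.1 210.1 | -10 105 z 199.4 200.6 201.7 | -8 113 z 199.4 200.6 201.8 | -6 103 z 199.4 200.7 202.0 | -4 104 z 199.2 200.5 201.7 | -2 111 z 199.4 200.7 201.9 | 0 117 z 199.4 200.7 201.9 | 2 114 z 199.3 200.6 201.9 | 4 112 z 199.2 200.5 202.0 | 6 113 z 199.2 200.4 202.0 | 8 133 z 199.1 200.4 202.0 | 10 112 z 200.7 202.0 203.2 | 12 119 z 201.2 214.2 218.1 | 14 173 z 214.6 217.4 218.9 | 16 168 z 216.5 218.2 219.8 | 18 161 z 215.3 217.7 219.2 | 20 173 z 214.7 216.9 218.3 | 22 184 z 216.5 218.4 220.1 |
```

arm_command(
  series=[0,0,0,0.3,0,0,0,0,0.8,0,0,0,0,1.4,0,0,0,0,1.9,0,0,0,0,2.1,0],
)

```text
clock: 11.95
eef_pos: [595.2, 79.7, 166.7]
tool_rot: [-3.142, 0.001, 0.284]
force: [0.4, 0.4, -0.9]
width: 23.1
gripper_force: 60.3
```

arm_command(
  series=[0,0,0,0,0,0,0,0,0,0,30,0,0,0,0,50,0,0,0,0,60,0,0,0,0],
)

```text
clock: 12.37
eef_pos: [595.8, 79.8, 167.6]
tool_rot: [3.142, -0.001, 0.284]
force: [-0.2, -0.2, 0.1]
width: 48.5
gripper_force: 0.0
```

arm_command(
  series=[60,0,0,0,0,60,0,0,0,0,60,0,0,0,0,60,0,0,0,0,60,0,0,0,0],
)

```text
clock: 12.78
eef_pos: [595.6, 79.8, 167.2]
tool_rot: [3.142, -0.0, 0.284]
force: [0.6, 0.7, 0.2]
width: 51.5
gripper_force: 0.0
```

```bash
python3 - <<'E'
from h import *
s=monitor.read_state();print({k:np.round(s[k],2) for k in('clock','eef_pos','force','torque','width')})
a,_,_=shot('side','s1.png');b,_,_=shot('scene','sc1.png');w,_,_=shot('wrist','w11.png')
f=lambda i,x,y,ww,h:cv2.resize(i[y:y+h,x:x+ww],(400,300),interpolation=cv2.INTER_CUBIC)
cv2.imwrite('pics/c2.png',np.vstack([np.hstack([f(a,290,120,120,90),f(a,200,60,240,180)]),np.hstack([f(b,160,180,120,90),f(w,0,0,640,480)])])[...,::-1])
E
```

```text
{'clock': np.float64(12.78), 'eef_pos': array([595.56,  79.81, 167.24]), 'force': array([0.63, 0.66, 0.19]), 'torque': array([-0.01, -0.01, -0.06]), 'width': np.float64(51.54)}
```

View pics/c2.png

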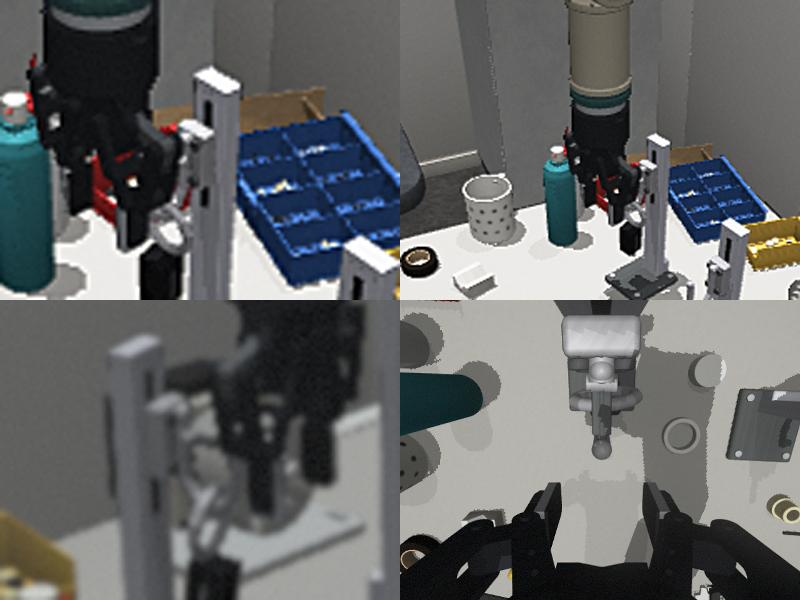

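The picture shows the tag hanging free below the shut gate, with the open fingers clear of it. I'll retreat next.

arm_command(
  series=[60,-0.5,0,0,0,60,-1.5,0,0,0,60,-3,0,-0.5,0,60,-5,0,-2,0,60,-6.5,0,-5,0],
)

```text
clock: 13.35
eef_pos: [528.9, 60.7, 214.7]
tool_rot: [-3.141, 0.008, 0.283]
force: [-0.0, -0.3, 0.7]
width: 51.0
gripper_force: 0.0
```

arm_command(
  series=[60,0,0,-2,0,60,0,0,-4,0,60,0,0,-5,0,60,0,0,-5,0,60,0,0,-5,0],
)

```text
clock: 13.77
eef_pos: [533.0, 61.6, 267.0]
tool_rot: [3.142, -0.0, 0.284]
force: [0.2, 0.2, -1.5]
width: 51.0
gripper_force: 0.0
```

arm_command(
  series=[60,0,0,0,0,60,0,0,0,0,60,0,0,0,0,60,0,0,0,0,60,0,0,0,0],
)

```text
clock: 14.18
eef_pos: [532.9, 61.6, 266.6]
tool_rot: [-3.141, 0.001, 0.284]
force: [0.3, -0.3, 1.0]
width: 51.3
gripper_force: 0.0
```

```bash
python3 - <<'E'
from h import *
s=monitor.read_state();print({k:np.round(s[k],2) for k in('clock','eef_pos','force','width','qd')})
y=.284;R=np.array([[np.cos(y),np.sin(y)],[-np.sin(y),np.cos(y)]]);S=np.array([593.644,80.225])+R.T@[58.5,-.1]
for i in range(2):
    p,d,m=shot('side','s2.png');C=cloud(m,d);L=C.copy();L[...,:2]=(C[...,:2]-S)@R.T
    M=(d>0)&(p.mean(2)<50)&(abs(L[...,0])<38)&(abs(L[...,1])<30)&(L[...,2]>30)&(L[...,2]<150);q=L[M]
    print(len(q),q.min(0),q.max(0))
    for _ in range(6): viewer.get_image('side')
E
```

```text
{'clock': np.float64(14.18), 'eef_pos': array([532.89,  61.55, 266.61]), 'force': array([ 0.26, -0.35,  0.99]), 'width': np.float64(51.32), 'qd': array([-0., -0., -0., -0.,  0., -0.,  0.])}
208 [-17.6026064  -18.76936356  74.27676838] [ 37.6201259   16.1227898  148.41247201]
206 [-17.8629455  -19.35609628  72.73707862] [ 37.64458432  18.0015759  148.38740833]
```

The tag hangs still (block at z about 73 mm and up), and the arm is clear of everything.

```bash
python3 -c "
from h import *
print(workorder.finish_job())"
```

```text
the job is handed in; nothing more can be done
None
```

The job is handed in: the ring went down through the snap hook's gate, which shut above it and held an upward tug of about 10 N, and the tag now hangs free on the hook with the arm clear, after about 15 s of the 54 s allowed.

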